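# Open the dispensing box and put the yellow cup in its socket

## Task

Push the blue lid of the dispensing box up past its balance point and on back until it bears lightly against its rubber stop and stays there by itself; press gently and ease off slowly, without forcing or slamming it. Then stand the yellow cup fully down in the yellow socket inside the box, keeping it upright, and leave the other cups and medicines where they are.

Things in the scene. Friction and masses are not known exactly. Their poses are not given: they have to be found in the camera images.
- box: White dispensing box, fixed to the table, 180 (x) x 250 (y) mm, turned about a quarter, walls 5 mm. Back and side walls 82 mm high, the front wall (at its -x, facing the robot's left) only 35 mm, so under the closed lid the front is open between heights 35 and 85 mm over the full width. Origin: centre of its underside; x points from front to hinge side, z up.
- lid: Blue flat lid, 182 x 250 x 6 mm, 0.3 kg (+-15 %), no handle, closed at the start. Origin: middle of the hinge axis, 90 mm behind the box's origin along the box's x and 85 mm up. Closed, its axes are the box's: it reaches to x = -182 mm, underside z = 0, top z = 6 mm. It opens upward, right-handed about its y: the angle of its z axis to vertical is the opening angle.
- lid_edge (a point): Middle of the lid's front edge at its underside, 182 mm from the hinge. The hinge has dry friction (0.16 N m): pushed near the edge the lid needs 2 to 3 N; let go below about 40 to 58 degrees it falls shut, beyond that friction holds it where it is until it meets the stop.
- yellow_cup: Yellow medicine cup to be placed, loose, open at the top, 42 mm wide at the rim, a little narrower below, 52 mm high, wall 3 mm, 30 g. Stands on the table left of the box. Origin: centre of its underside, z up.
- yellow_socket: Yellow socket block fixed in the box, 64 x 64 x 22 mm, with a round hole 43 mm wide and 15 mm deep for the cup. Origin: centre of its underside (6 mm above the table), z up. The three sockets stand in a row along the box's y, 76 mm apart, 18 mm in front of the box's origin; which is which differs.
- yellow_socket_hole0 (a point): Centre of the mouth of the hole, on the top face of the yellow socket. Seated, the cup's underside is 15 mm below it.
- red_cup: Red cup of the same size, standing in the red socket; leave alone. Origin: centre of its underside.
- green_cup: Green cup of the same size, standing in the green socket; leave alone. Origin: centre of its underside.
- spare_cup: Blue empty cup of the same size on the table behind left; leave alone. Origin: centre of its underside.
- carton: White medicine carton, 50 x 85 x 130 mm, standing right of the box; leave alone. Origin: centre of its underside.
- jar: Amber jar, 54 mm wide, 85 mm high, behind left; leave alone. Origin: centre of its underside.
- dropper: Amber small bottle, 36 mm wide, 75 mm high, left; leave alone. Origin: centre of its underside.
- blister: Blister pack, 50 x 70 x 7 mm, lying far left; leave alone. Origin: centre of its underside.
- lid_strip (a point): Centre of the steel strip on the lid's top face, 40 x 228 x 4 mm, along the hinge and 45 mm from it. On opening it meets the stop: two rubber pads on dark brackets standing behind the hinge. The stop is adjustable, its setting not measured: it meets the lid somewhere between 93 and 121 degrees, then yields 0.45 mm per newton pushed 140 mm from the hinge.
Not all that is in view belongs to the job. What is shaped like the yellow_cup but pink is not meant.

How it is judged:
By the outcome, as a careful person would: the job done as asked, in the order asked, and still so for the second after the job is handed in, with the robot touching nothing.
It also fails if it takes over 72 s, if anything falls off the work surface, if the arm or the gripper's body presses on something with over 40 N, if the wrist force passes 120 N, or if a joint passes its speed limit or range.

## Robot

A 7-joint arm with a two-finger parallel gripper is mounted at the origin on the work surface. World frame = base frame: x ahead of the robot, y to its left, z up, the work surface at z = 0. Lengths are in m, angles in rad, forces in N, time in s.
With the tool pointing down it reaches from about 0.4 to 0.925 m from the base axis. Payload 5.6 kg.
Tool frame: the origin (TCP) lies between the finger pads; the fingertips stand 19 mm ahead of it and the grasp point (between the pads) is the TCP; z points along the fingers, y is the line along which they close (so a half turn about z gives the same grasp; the last joint's range is limited). The gripper opens to 85 mm and grips with 20 to 120 N. Pads are 22 mm wide; open, the fingers measure 114 mm over their backs; the gripper's body (76 mm by 85 mm) begins 54 mm behind the grasp point. The pads swing forward as they close: fully open they stand 13 mm farther back than shut.
Start: joints at [-0.043, 0.468, -0.012, 1.603, 0.006, 1.071, -0.056], TCP at [0.65, -0, 0.25] pointing down, gripper open.
Joint ranges: [-2.53, 2.53], [-0.31, 2.02], [-1.57, 1.55], [0.28, 2.44], [-1.29, 4.43], [0.15, 1.84], [-2.92, 2.92]. Speed limits (rad/s): [2.57, 2.57, 3.14, 3.14, 3.14, 3.14, 3.14].

## Interface

Orientations are given as a 3x3 rotation matrix whose columns are the frame's x, y, z axes.
In Python, from workcell import manip gives the robot as it stands.
- The arm moves only by the tool play_rows, never from a script. Its argument "motion" is one flat list of numbers, 5 for each row, row after row: the opening, from 0 (shut) to 1 (fully open), then the shift along the tool's x, y, z in m, then the turn about the tool's z in degrees. A call has exactly 5 rows; each row shifts and turns the commanded pose from where the row before left it, along the tool's axes as they then stand; what a row does not reach is not made up. A row lasts 1/8 s, in which the tool goes at most 62.5 mm and 10.7 degrees, less where a joint would pass 70% of its speed; a pose out of reach is approached as far as the arm can. A call with a gripper value outside its range is refused whole. The fingers move at their own pace and stop on an object; "squeeze" is the grip in N (left out, the last holds). Time passes only in rows, so rows that do not move let the fingers close, or fill a call up. It gives the time, the measured TCP pose, the force, the opening and the grip force at its end, in the units of the state.
- manip.get_state(): the state, without advancing time (a new reading comes with each control period).
- manip.grab_frame(name): name is "scene" or "side" or "wrist"; returns a dict with "frame" (420x560x3 uint8, red, green, blue), "z_map" (420x560 float32, m along the optical axis (not along the pixel's ray), 0 where there is no reading), "intrinsics" (3x3 intrinsics, pixels), "k1" (the pictures are not rectified: a ray, as slopes to the right and down, at radius r is drawn at 1 + k1 r^2 times it, then the intrinsics apply), "xyz" and "attitude" of the camera in the world; the wrist camera has in their place "mount" (4x4, takes a point from camera to tool coordinates, whose origin is the TCP and whose axes are the flange's). Camera axes: x right, y up, looking along -z (the intrinsics and any distortion apply to the point x, -y, -z); pixel columns grow to the right and rows downward; lengths in m; the calibration is good to about 2 mm. A picture is of the moment at which its call begins: read the wrist's pose just before it.
- manip.sign_off(): hands the job in; it is judged then, once.
The state is a dict: "time": time; "q": joint angles; "joint_vel": joint speeds; "joint_efforts": joint torques, N m; "ee_pos": TCP position; "eef_rot": TCP orientation; "wrist_force": force on the tool from outside, world axes, zero at the start; "ft_torque": the same for the moment, N m; "gripper_width": finger opening in m; "grasp_force": force on a finger pad.
Only numpy, scipy, OpenCV 4.12 (cv2) and the standard library are available. Lean on these libraries where they do the work, as an engineer would, in place of code of your own. Each camera call takes 0.05 s, during which the arm holds its last target. There are 200 camera calls.

## Working session

There is one attempt and no reset: what is moved stays moved. The work goes in short steps, Python scripts to look and compute and a tool call to move; the robot and the scene stay as the last step left them, time stands still between calls to the robot, and variables do not carry over. Pictures are saved under pics/ and viewed, at most 10 in all, crops included, and the job is handed in when it is done.

Besides the shell and the picture viewer there is one more tool, called after ">>>" by a JSON object that holds its "fn" and its "kwargs", one argument or row to a line. play_rows: Moves the arm, as the interface text tells. Its arguments: {"type":"object","properties":{"motion":{"type":"array"},"squeeze":{"type":"number"}},"required":["motion"]}

```bash
mkdir -p pics
cat > h.py <<'E'
import numpy as np, cv2
from workcell import manip
def grab(n):
    s=manip.get_state(); f=manip.grab_frame(n)
    if n=='wrist':
        T=np.eye(4);T[:3,:3]=s['eef_rot'];T[:3,3]=s['ee_pos'];M=T@np.array(f['mount'])
        f['R'],f['t']=M[:3,:3],M[:3,3]
    else: f['R'],f['t']=np.array(f['attitude']),np.array(f['xyz'])
    return f
def save(f,name,sc=1): cv2.imwrite('pics/'+name,cv2.resize(f['frame'][:,:,::-1],None,fx=sc,fy=sc))
def slopes(f,uv):
    K=np.array(f['intrinsics'],float);uv=np.array(uv,float).reshape(-1,1,2)
    return cv2.undistortPoints(uv,K,np.array([f['k1'],0,0,0.])).reshape(-1,2)
def rays(f,uv):
    s=slopes(f,uv);d=np.c_[s[:,0],-s[:,1],-np.ones(len(s))]
    return d@f['R'].T
def onplane(f,uv,z):
    d=rays(f,uv);return f['t']+d*((z-f['t'][2])/d[:,2])[:,None]
def cloud(f):
    h,w=f['z_map'].shape;u,v=np.meshgrid(np.arange(w),np.arange(h))
    d=rays(f,np.c_[u.ravel(),v.ravel()])
    return (f['t']+d*f['z_map'].ravel()[:,None]).reshape(h,w,3)
E
python3 - <<'E'
from h import *
for n in ['scene','side']:
    f=grab(n);save(f,n+'0.png',1.4);print(n,f['t'],f['R'].round(2).tolist(),f['k1'],(f['z_map']>0).mean())
    np.savez(n+'0.npz',**{k:f[k] for k in('frame','z_map','intrinsics','k1','R','t')})
s=manip.get_state();print(s)
E
```

```text
scene [ 1.09954469 -0.66194832  1.39803834] [[0.78, -0.52, 0.35], [0.63, 0.65, -0.43], [0.0, 0.56, 0.83]] -0.09848679352885535 0.9960374149659864
side [0.49194469 1.14586998 0.88806294] [[-1.0, 0.04, -0.05], [-0.06, -0.58, 0.82], [0.0, 0.82, 0.58]] 0.009122751294921851 0.9960501700680272
{'time': 0.1, 'q': array([-0.04297467,  0.46829765, -0.01158211,  1.60351927,  0.00599682,
        1.07138318, -0.0563071 ]), 'joint_vel': array([-0.00011925, -0.00155092,  0.00151092, -0.00168618,  0.00109494,
       -0.00143607,  0.00091095]), 'joint_efforts': array([ 1.06754396e-03, -5.33521950e+01,  2.19214533e-02, -2.51963443e+01,
        1.15740488e-02,  4.25570266e-03,  1.47225879e-06]), 'ee_pos': array([ 6.49540364e-01, -9.12209590e-05,  2.49433071e-01]), 'eef_rot': array([[ 1.16856909e-04,  9.99998763e-01, -1.56866663e-03],
       [ 9.99999986e-01, -1.17045997e-04, -1.20449215e-04],
       [-1.20632672e-04, -1.56865253e-03, -9.99998762e-01]]), 'wrist_force': array([-0.67093924, -0.42602258, -0.17149347]), 'ft_torque': array([-5.41480635e-03, -1.57103123e-02,  1.20698450e-05]), 'grasp_force': 0.0, 'gripper_width': 0.08554044468328287}
```

View pics/scene0.png

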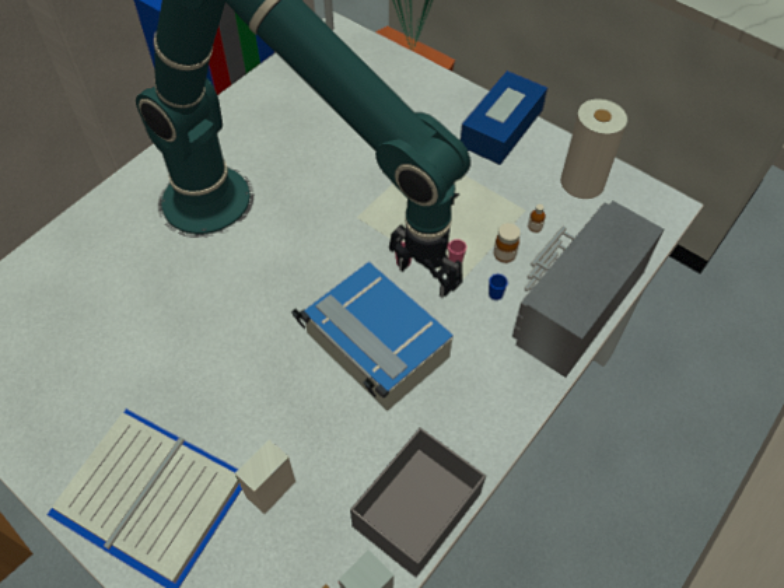

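View pics/side0.png

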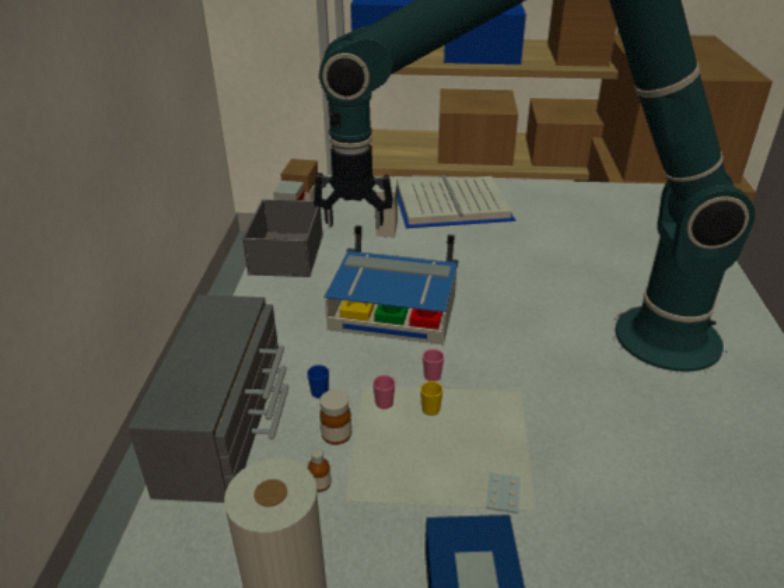

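The side view (1.4× scale) shows these cup candidates:
- Yellow cup at (431,398).
- Pink lookalikes at (433,363) and (384,391).
- Blue spare at (319,381).

The yellow socket is at (356,308) and the open front of the box faces +y. By colour, the cup at (431,398) is the one I want. Next I'll measure the lid, cup and socket.

Run:
```python
from h import *
def ld(n): return dict(np.load(n+'0.npz'))
for n in ['scene','side']:
    f=ld(n);C=cloud(f);hsv=cv2.cvtColor(f['frame'],cv2.COLOR_RGB2HSV)
    H,S,V=[hsv[...,i].astype(int) for i in range(3)]
    lid=((H>95)&(H<118)&(S>120)&(C[...,2]>.08)&(C[...,2]<.1)).astype(np.uint8)
    # whole lid top incl. strip: height slab
    slab=((C[...,2]>.083)&(C[...,2]<.1)&(abs(C[...,0]-.7)<.25)&(C[...,1]>-.35)&(C[...,1]<.12)).astype(np.uint8)
    for nm,m in(('lid',lid),('slab',slab)):
        nl,L,st,_=cv2.connectedComponentsWithStats(m);k=1+np.argmax(st[1:,4]);P=C[L==k]
        r=cv2.minAreaRect(P[:,:2].astype(np.float32));print(n,nm,len(P),r,np.median(P[:,2]));print(cv2.boxPoints(r).round(4).tolist())
    for nm,(a,b) in dict(yellow=(20,33),pink=(160,176),blue=(112,125)).items():
        m=((H>=a)&(H<=b)&(S>(150 if nm!='pink' else 90))&(V>60)).astype(np.uint8);nl,L,st,c=cv2.connectedComponentsWithStats(m)
        for k in range(1,nl):
            if 60<st[k,4]<3000:
                P=C[L==k];print(n,nm,st[k].tolist(),np.percentile(P,[2,50,98],axis=0).round(3).tolist())
```

```text
scene lid 3398 ((0.5801683664321899, -0.05236802250146866), (0.18281520903110504, 0.25090301036834717), 82.07588195800781) 0.09057084868247611
[[0.4433000087738037, -0.12559999525547028], [0.6917999982833862, -0.16019999980926514], [0.7170000076293945, 0.020899999886751175], [0.4684999883174896, 0.05550000071525574]]
scene slab 4980 ((0.5810920596122742, -0.057992495596408844), (0.1973261833190918, 0.2523658871650696), 82.54351043701172) 0.09127904896143613
[[0.4431999921798706, -0.13940000534057617], [0.6934000253677368, -0.17219999432563782], [0.718999981880188, 0.023499999195337296], [0.46880000829696655, 0.05620000138878822]]
scene pink [319, 172, 14, 15, 154] [[0.561, 0.026, 0.012], [0.576, 0.231, 0.037], [0.681, 0.249, 0.347]]
side lid 1954 ((0.5771756172180176, -0.0481167808175087), (0.1865336000919342, 0.24821427464485168), 81.70631408691406) 0.09039932286149382
[[0.4408999979496002, -0.12250000238418579], [0.6865000128746033, -0.1582999974489212], [0.7134000062942505, 0.02630000002682209], [0.46779999136924744, 0.06210000067949295]]
side slab 3040 ((0.5770631432533264, -0.063736692070961), (0.2167651355266571, 0.2520551383495331), 82.06277465820312) 0.0909921500098877
[[0.4372999966144562, -0.15369999408721924], [0.6869000196456909, -0.18850000202655792], [0.7167999744415283, 0.026200000196695328], [0.46720001101493835, 0.061000000685453415]]
side yellow [243, 215, 24, 14, 272] [[0.624, -0.064, 0.007], [0.656, -0.019, 0.019], [0.688, -0.006, 0.031]]
side yellow [301, 272, 15, 25, 309] [[0.471, 0.225, 0.005], [0.488, 0.255, 0.037], [0.505, 0.265, 0.053]]
side pink [302, 250, 15, 21, 249] [[0.471, 0.132, 0.007], [0.487, 0.164, 0.037], [0.503, 0.172, 0.052]]
side pink [267, 268, 15, 24, 269] [[0.558, 0.213, 0.006], [0.573, 0.245, 0.036], [0.591, 0.253, 0.053]]
```

Run:
```python
from h import *
f=dict(np.load('side0.npz'));cv2.imwrite('pics/crop1.png',cv2.resize(f['frame'][180:310,200:400,::-1],None,fx=4,fy=4,interpolation=cv2.INTER_CUBIC))
```

```text
(no output)
```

View pics/crop1.png

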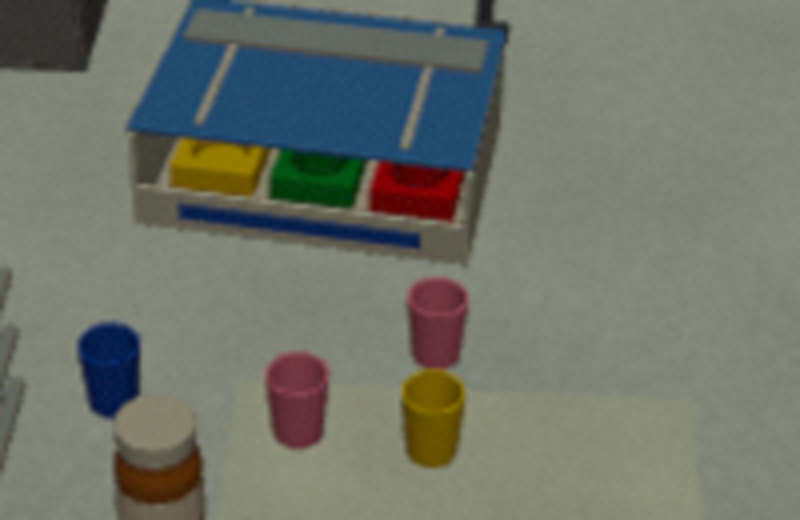

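The crop shows the yellow cup at (433,418), with the pink cups at (438,322) and (298,400). The yellow socket is the box's leftmost, at (218,165). Choice confirmed.

The tool stays vertical, so I'll press the shut fingers' flat side against the lid's front edge. Friction lifts the lid at first, then the horizontal push carries it over.

>>> {"fn": "play_rows", "kwargs": {
  "motion": [0,0.04,-0.027,0,0,0,0.036,-0.026,0.05,0,0,0,0,0.06,0,0,0,0,0.06,8,0,0,0,0.009,0],
  "squeeze": 20
}}

```text
time: 0.72
ee_pos: [0.5952, 0.0731, 0.0703]
eef_rot: [[0.138, 0.99, -0.009], [0.99, -0.138, -0.002], [-0.003, -0.009, -1.0]]
wrist_force: [-0.5, 0.6, 1.2]
gripper_width: -0.0002
grasp_force: 0.0
```

Run:
```python
from h import *
f=grab('side');cv2.imwrite('pics/crop2.png',cv2.resize(f['frame'][110:290,200:420,::-1],None,fx=3.3,fy=3.3,interpolation=cv2.INTER_CUBIC))
```

```text
(no output)
```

View pics/crop2.png

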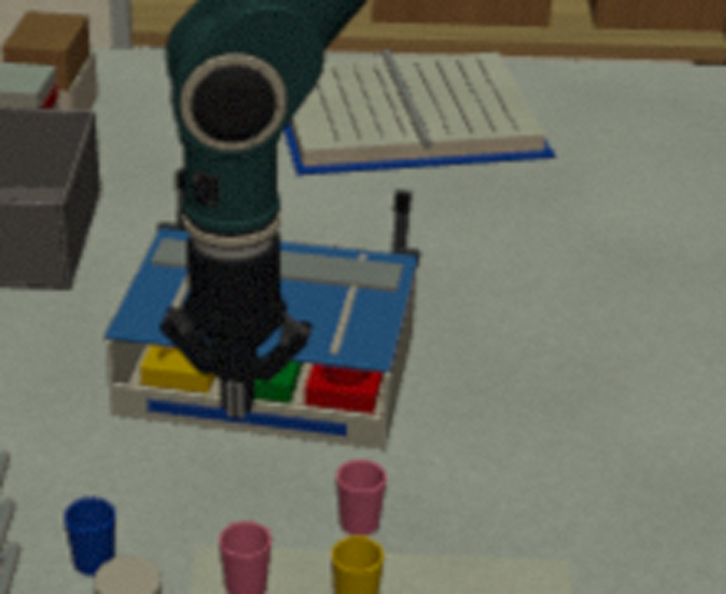

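>>> {"fn": "play_rows", "kwargs": {
  "motion": [0,-0.014,0,0,0,0,-0.003,0,0,0,0,-0.002,0,0,0,0,-0.002,0,0,0,0,0,0,0,0]
}}

```text
time: 1.4
ee_pos: [0.5959, 0.0528, 0.0749]
eef_rot: [[0.139, 0.99, 0.001], [0.99, -0.139, 0.0], [0.0, 0.001, -1.0]]
wrist_force: [0.4, 0.0, -0.2]
gripper_width: 0.0001
grasp_force: 0.0
```

>>> {"fn": "play_rows", "kwargs": {
  "motion": [0,-0.0015,0,0,0,0,-0.0015,0,0,0,0,-0.0015,0,0,0,0,0,0,0,0,0,0,0,0,0]
}}

```text
time: 2.02
ee_pos: [0.5952, 0.0492, 0.0745]
eef_rot: [[0.139, 0.99, 0.0], [0.99, -0.139, 0.001], [0.001, 0.0, -1.0]]
wrist_force: [0.9, 4.8, -1.1]
gripper_width: 0.0
grasp_force: 1.9
```

>>> {"fn": "play_rows", "kwargs": {
  "motion": [0,-0.001,0,0,0,0,-0.0002,0,-0.003,0,0,-0.0002,0,-0.004,0,0,-0.0004,0,-0.004,0,0,-0.0005,0,-0.004,0]
}}

```text
time: 2.65
ee_pos: [0.5951, 0.0484, 0.0897]
eef_rot: [[0.138, 0.99, 0.001], [0.99, -0.138, 0.002], [0.002, 0.0, -1.0]]
wrist_force: [0.4, 6.3, -1.6]
gripper_width: -0.0001
grasp_force: 3.6
```

```bash
cat > lid.py <<'E'
from h import *
f=grab('side');C=cloud(f);hsv=cv2.cvtColor(f['frame'],cv2.COLOR_RGB2HSV);H,S=hsv[...,0].astype(int),hsv[...,1]
hg=np.array([.5666,-.139]);n=np.array([-.138,-.990]);y=np.array([.99,-.138])
a=(hg-C[...,:2])@n;b=(C[...,:2]-hg)@y;z=C[...,2]-.085
m=(H>95)&(H<118)&(S>120)&(abs(b)<.122)&(np.hypot(a,z)<.2)&(z>-.004)&(np.hypot(a,z)>.03)
ang=np.degrees(np.arctan2(z[m],a[m]));r=np.hypot(a,z)[m]
print('n',m.sum(),'ang',np.median(ang[r>.1]).round(1), 'r',np.percentile(r,98).round(3));s=manip.get_state();print(s['ee_pos'].round(4),s['wrist_force'].round(1))
E
python3 lid.py
```

```text
n 929 ang 7.0 r 0.184
[0.5952 0.0483 0.0903] [ 1.3  7.1 -0.1]
```

>>> {"fn": "play_rows", "kwargs": {
  "motion": [0,-0.0008,0,-0.0065,0,0,-0.0013,0,-0.008,0,0,-0.002,0,-0.01,0,0,-0.0026,0,-0.01,0,0,-0.0032,0,-0.01,0]
}}

```text
time: 3.32
ee_pos: [0.5937, 0.0387, 0.1346]
eef_rot: [[0.138, 0.99, 0.001], [0.99, -0.138, 0.003], [0.003, 0.001, -1.0]]
wrist_force: [0.1, 6.9, -0.9]
gripper_width: 0.0002
grasp_force: 3.4
```

```bash
python3 lid.py
```

```text
n 555 ang 21.6 r 0.19
[0.5939 0.0382 0.1359] [-2.1  7.6  2.3]
```

>>> {"fn": "play_rows", "kwargs": {
  "motion": [0,-0.0047,0,-0.012,0,0,-0.0056,0,-0.012,0,0,-0.0069,0,-0.012,0,0,-0.0081,0,-0.012,0,0,-0.0097,0,-0.012,0]
}}

```text
time: 4.0
ee_pos: [0.5888, 0.0033, 0.195]
eef_rot: [[0.138, 0.99, 0.001], [0.99, -0.138, 0.002], [0.002, 0.001, -1.0]]
wrist_force: [-0.1, 4.4, 2.1]
gripper_width: -0.0001
grasp_force: 2.5
```

```bash
python3 lid.py
```

```text
n 710 ang 42.0 r 0.183
[0.5892 0.0013 0.1966] [-2.1  6.1  4.9]
```

>>> {"fn": "play_rows", "kwargs": {
  "motion": [0,-0.014,0,-0.015,0,0,-0.0165,0,-0.013,0,0,-0.018,0,-0.011,0,0,-0.018,0,-0.008,0,0,-0.016,0,-0.004,0]
}}

```text
time: 4.68
ee_pos: [0.5767, -0.0824, 0.2454]
eef_rot: [[0.141, 0.99, -0.0], [0.99, -0.141, -0.001], [-0.001, -0.0, -1.0]]
wrist_force: [1.0, 1.0, 0.8]
gripper_width: -0.0002
grasp_force: 0.9
```

```bash
python3 lid.py
```

```text
n 2820 ang 75.0 r 0.179
[ 0.5763 -0.085   0.2456] [ 0.3 -0.7  1.1]
```

>>> {"fn": "play_rows", "kwargs": {
  "motion": [0,-0.008,0,0,0,0,-0.008,0,0,0,0,-0.008,0,0,0,0,-0.008,0,0,0,0,-0.008,0,0,0]
}}

```text
time: 5.35
ee_pos: [0.5717, -0.1198, 0.2466]
eef_rot: [[0.139, 0.99, 0.001], [0.99, -0.139, 0.0], [0.0, 0.001, -1.0]]
wrist_force: [-4.1, 2.4, 12.4]
gripper_width: -0.0002
grasp_force: 0.9
```

>>> {"fn": "play_rows", "kwargs": {
  "motion": [0,-0.003,0,0,0,0,-0.003,0,0,0,0,-0.003,0,0,0,0,-0.003,0,0,0,0,0,0,0,0]
}}

```text
time: 5.98
ee_pos: [0.5704, -0.1325, 0.2466]
eef_rot: [[0.14, 0.99, 0.002], [0.99, -0.14, -0.001], [-0.001, 0.002, -1.0]]
wrist_force: [0.1, 0.2, 0.2]
gripper_width: 0.0001
grasp_force: 0.0
```

```bash
python3 lid.py
```

```text
n 3407 ang 91.4 r 0.178
[ 0.5701 -0.1322  0.2458] [-0.3 -0.1 -0.7]
```

>>> {"fn": "play_rows", "kwargs": {
  "motion": [0,-0.002,0,0,0,0,-0.002,0,0,0,0,-0.002,0,0,0,0,-0.001,0,0,0,0,0,0,0,0]
}}

```text
time: 6.65
ee_pos: [0.5687, -0.1387, 0.2449]
eef_rot: [[0.139, 0.99, -0.0], [0.99, -0.139, -0.0], [-0.0, -0.0, -1.0]]
wrist_force: [-0.6, -0.3, 0.6]
gripper_width: 0.0001
grasp_force: 0.1
```

>>> {"fn": "play_rows", "kwargs": {
  "motion": [0,-0.002,0,0,0,0,-0.002,0,0,0,0,-0.002,0,0,0,0,-0.001,0,0,0,0,0,0,0,0]
}}

```text
time: 7.28
ee_pos: [0.5679, -0.1457, 0.2451]
eef_rot: [[0.139, 0.99, 0.0], [0.99, -0.139, -0.0], [-0.0, 0.0, -1.0]]
wrist_force: [0.2, 0.1, 0.1]
gripper_width: 0.0
grasp_force: 0.1
```

>>> {"fn": "play_rows", "kwargs": {
  "motion": [0,-0.002,0,0,0,0,-0.002,0,0,0,0,-0.002,0,0,0,0,-0.002,0,0,0,0,0,0,0,0]
}}

```text
time: 7.9
ee_pos: [0.5668, -0.1538, 0.2451]
eef_rot: [[0.14, 0.99, 0.0], [0.99, -0.14, -0.0], [-0.0, 0.0, -1.0]]
wrist_force: [-0.1, 0.4, -0.1]
gripper_width: -0.0003
grasp_force: 0.0
```

```bash
python3 lid.py
```

```text
n 3596 ang 99.9 r 0.177
[ 0.5668 -0.1538  0.2452] [-1.  -1.3 -0.6]
```

>>> {"fn": "play_rows", "kwargs": {
  "motion": [0,-0.002,0,0,0,0,-0.002,0,0,0,0,-0.002,0,0,0,0,-0.002,0,0,0,0,0,0,0,0]
}}

```text
time: 8.57
ee_pos: [0.5656, -0.1617, 0.2451]
eef_rot: [[0.14, 0.99, 0.0], [0.99, -0.14, -0.0], [-0.0, 0.0, -1.0]]
wrist_force: [-0.7, 0.6, 0.5]
gripper_width: -0.0
grasp_force: 0.0
```

>>> {"fn": "play_rows", "kwargs": {
  "motion": [0,-0.002,0,0,0,0,-0.002,0,0,0,0,-0.002,0,0,0,0,-0.002,0,0,0,0,0,0,0,0]
}}

```text
time: 9.2
ee_pos: [0.5647, -0.1676, 0.2447]
eef_rot: [[0.138, 0.99, -0.0], [0.99, -0.138, 0.002], [0.002, -0.001, -1.0]]
wrist_force: [1.4, 5.3, -2.3]
gripper_width: -0.0004
grasp_force: 2.2
```

>>> {"fn": "play_rows", "kwargs": {
  "motion": [0,0.0006,0,0,0,0,0.0006,0,0,0,0,0.0006,0,0,0,0,0.0006,0,0,0,0,0.0006,0,0,0]
}}

```text
time: 9.82
ee_pos: [0.5649, -0.1667, 0.2452]
eef_rot: [[0.14, 0.99, -0.0], [0.99, -0.14, -0.001], [-0.001, 0.0, -1.0]]
wrist_force: [-0.6, 2.2, 0.3]
gripper_width: 0.0001
grasp_force: 1.0
```

>>> {"fn": "play_rows", "kwargs": {
  "motion": [0,0.001,0,0,0,0,0.001,0,0,0,0,0.002,0,0,0,0,0.004,0,0,0,0,0.008,0,0,0]
}}

```text
time: 10.45
ee_pos: [0.5672, -0.1504, 0.2451]
eef_rot: [[0.14, 0.99, 0.0], [0.99, -0.14, -0.0], [-0.0, 0.0, -1.0]]
wrist_force: [0.2, 0.1, 0.3]
gripper_width: 0.0001
grasp_force: 0.0
```

```bash
python3 lid.py
```

```text
n 3603 ang 104.3 r 0.178
[ 0.5675 -0.1485  0.2451] [-0.7  1.8 -0.1]
```

>>> {"fn": "play_rows", "kwargs": {
  "motion": [0,0.04,-0.01,0,0,0,0.055,-0.02,0,0,0.8,0.055,-0.02,0,0,0.8,0.055,-0.02,0,0,0.8,0.055,-0.02,0,0]
}}

```text
time: 11.12
ee_pos: [0.5137, 0.1217, 0.2454]
eef_rot: [[0.139, 0.99, 0.001], [0.99, -0.139, 0.0], [0.0, 0.001, -1.0]]
wrist_force: [1.3, -0.2, 0.2]
gripper_width: 0.054
grasp_force: 0.0
```

```bash
python3 -c "
from h import *
s=manip.get_state();print(s['q'].round(2),s['ee_pos'].round(4))"
```

```text
[-0.23  0.27 -0.07  1.9   0.02  0.97 -0.46] [0.5137 0.1217 0.2454]
```

>>> {"fn": "play_rows", "kwargs": {
  "motion": [0.8,0.058,-0.021,0,0,0.8,0.059,-0.021,0,0,0.8,0,0,0,10,0.8,0,0,0,10,0.8,0,0,0,10]
}}

```text
time: 11.75
ee_pos: [0.4887, 0.2418, 0.2451]
eef_rot: [[0.619, 0.785, 0.0], [0.785, -0.619, -0.0], [0.0, 0.0, -1.0]]
wrist_force: [-0.2, -0.0, 0.3]
gripper_width: 0.0686
grasp_force: 0.0
```

>>> {"fn": "play_rows", "kwargs": {
  "motion": [0.8,0,0,0,10,0.8,0,0,0.01,10,0.8,0,0,0.02,10,0.8,0,0,0.02,10,0.8,0,0,0,10]
}}

```text
time: 12.38
ee_pos: [0.4879, 0.241, 0.1934]
eef_rot: [[1.0, 0.03, -0.003], [0.03, -1.0, -0.002], [-0.003, 0.002, -1.0]]
wrist_force: [-0.2, -0.8, -0.7]
gripper_width: 0.0678
grasp_force: 0.0
```

```bash
cat > cup.py <<'E'
from h import *
s=manip.get_state();f=grab('wrist');C=cloud(f);hsv=cv2.cvtColor(f['frame'],cv2.COLOR_RGB2HSV);H,S,V=[hsv[...,i].astype(int) for i in range(3)]
m=((H>=20)&(H<=33)&(S>130)&(V>40)).astype(np.uint8);nl,L,st,c=cv2.connectedComponentsWithStats(m)
print(s['ee_pos'].round(4),s['eef_rot'].round(3).tolist(),s['q'].round(2))
for k in range(1,nl):
    if st[k,4]>200:
        P=C[L==k];print(st[k].tolist(),np.percentile(P,[1,50,99],axis=0).round(4).tolist())
        zt=np.percentile(P[:,2],98);r=P[P[:,2]>zt-.006];print('top',zt.round(4),cv2.minEnclosingCircle(r[:,:2].astype(np.float32)))
E
python3 - <<'E'
from cup import *
save(f,'wrist1.png',1.2)
E
```

```text
[0.4879 0.241  0.1934] [[1.0, 0.03, -0.003], [0.03, -1.0, -0.002], [-0.003, 0.002, -1.0]] [-0.61  0.36  0.11  1.92 -0.05  0.87 -2.02]
[250, 166, 54, 57, 2326] [[0.4711, 0.2227, 0.0029], [0.4838, 0.2418, 0.0303], [0.5096, 0.2611, 0.0533]]
top 0.053 ((0.5125311017036438, 0.24406981468200684), 0.042925674468278885)
```

View pics/wrist1.png

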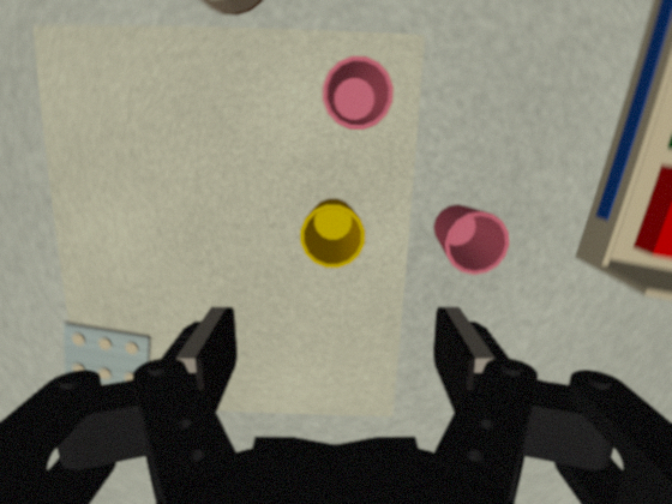

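The wrist view shows the yellow cup at (332,235), with pink cups at (357,92) and (475,240). I'll cast the rim centre onto its plane.

Run:
```python
from cup import *
k=1+np.argmax(st[1:,4]);cn,_=cv2.findContours((L==k).astype(np.uint8),0,2)
(c2,r)=cv2.minEnclosingCircle(max(cn,key=len));p=onplane(f,[[*c2],[277,196]],.052);print(c2,r,p.round(4))
d=p[0]-s['ee_pos'];print('tool d',(s['eef_rot'].T@d).round(4))
```

```text
[0.4884 0.2413 0.1942] [[1.0, 0.025, -0.001], [0.025, -1.0, -0.001], [-0.001, 0.001, -1.0]] [-0.61  0.36  0.11  1.92 -0.05  0.87 -2.02]
[251, 167, 54, 57, 2317] [[0.4708, 0.2229, 0.0029], [0.4838, 0.2418, 0.0305], [0.5097, 0.2609, 0.0534]]
top 0.0531 ((0.5128569006919861, 0.2432669699192047), 0.042979560792446136)
(277.0271301269531, 195.00387573242188) 28.28438377380371 [[0.4921 0.2419 0.052 ]
 [0.4913 0.242  0.052 ]]
tool d [ 0.0039 -0.0007  0.1422]
```

>>> {"fn": "play_rows", "kwargs": {
  "motion": [0.8,0.0025,-0.0005,0.04,0,0.8,0,0,0.05,0,0.8,0,0,0.04,0,0.8,0,0,0.025,0,0.8,0,0,0,0]
}}

```text
time: 13.1
ee_pos: [0.4904, 0.2414, 0.0386]
eef_rot: [[0.999, 0.038, -0.003], [0.038, -0.999, -0.002], [-0.003, 0.001, -1.0]]
wrist_force: [-0.1, -0.5, -0.3]
gripper_width: 0.0683
grasp_force: 0.0
```

>>> {"fn": "play_rows", "kwargs": {
  "motion": [0.4,0,0,0,0,0.4,0,0,0,0,0.4,0,0,0,0,0.4,0,0,0,0,0.4,0,0,0,0],
  "squeeze": 20
}}

```text
time: 13.72
ee_pos: [0.4926, 0.2425, 0.0417]
eef_rot: [[0.999, 0.035, 0.003], [0.035, -0.999, 0.002], [0.003, -0.002, -1.0]]
wrist_force: [0.2, 0.5, 7.4]
gripper_width: 0.0408
grasp_force: 20.2
```

>>> {"fn": "play_rows", "kwargs": {
  "motion": [0.3,0,0,-0.01,0,0.3,0,0,-0.03,0,0.3,0,0,-0.04,0,0.3,0,0,-0.04,5,0.3,0,0,-0.02,5]
}}

```text
time: 14.35
ee_pos: [0.4923, 0.2421, 0.1831]
eef_rot: [[0.99, -0.142, 0.003], [-0.142, -0.99, 0.002], [0.003, -0.003, -1.0]]
wrist_force: [-0.2, 0.6, -0.1]
gripper_width: 0.0409
grasp_force: 20.4
```

Run:
```python
from cup import *
p=np.array([.6568,-.0425,.18]);print(s['gripper_width'],s['grasp_force'],(s['eef_rot'].T@(p-s['ee_pos'])).round(4))
f=grab('side');save(f,'side2.png')
C=cloud(f);hsv=cv2.cvtColor(f['frame'],cv2.COLOR_RGB2HSV);H,S,V=[hsv[...,i].astype(int) for i in range(3)]
m=((H>=20)&(H<=33)&(S>130)&(V>40)).astype(np.uint8);nl,L,st,c=cv2.connectedComponentsWithStats(m)
for k in range(1,nl):
    if st[k,4]>60: print(st[k].tolist(),np.percentile(C[L==k],[2,50,98],axis=0).round(4).tolist())
```

```text
[0.4923 0.2421 0.1831] [[0.99, -0.142, 0.003], [-0.142, -0.99, 0.002], [0.003, -0.003, -1.0]] [-0.64  0.38  0.16  1.92 -0.08  0.84 -2.16]
[220, 225, 119, 135, 11612] [[0.471, 0.222, 0.1447], [0.4815, 0.2423, 0.1804], [0.51, 0.2613, 0.1945]]
top 0.1942 ((0.513771653175354, 0.2375953644514084), 0.045103613287210464)
0.040909905464652147 20.37271175184287 [0.2033 0.2583 0.003 ]
[242, 209, 26, 20, 399] [[0.6221, -0.0744, 0.0071], [0.6548, -0.0413, 0.0231], [0.688, -0.0074, 0.0304]]
[303, 227, 16, 27, 180] [[0.4646, 0.0407, 0.0339], [0.4799, 0.2575, 0.1748], [0.5001, 0.2678, 0.1968]]
```

View pics/side2.png

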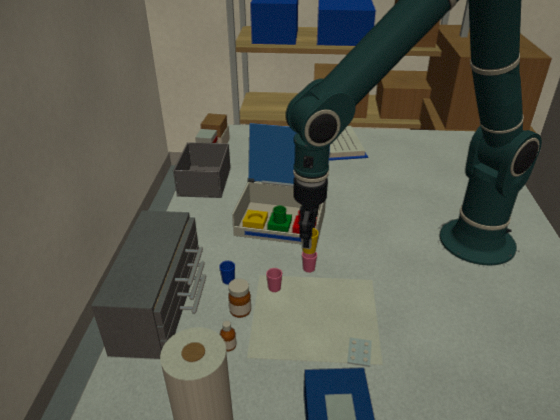

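The cup is held upright, its rim 11 mm above the TCP. The lid stands open and the yellow socket is visible at (255,218). Moving above the socket.

>>> {"fn": "play_rows", "kwargs": {
  "motion": [0.3,0.03,0.038,0,0,0.3,0.036,0.046,0,0,0.3,0.036,0.046,0,0,0.3,0.036,0.046,0,0,0.3,0.036,0.046,0,0]
}}

```text
time: 15.08
ee_pos: [0.633, -0.0039, 0.1789]
eef_rot: [[0.991, -0.137, -0.002], [-0.137, -0.991, 0.0], [-0.002, 0.0, -1.0]]
wrist_force: [-0.0, 0.6, -1.4]
gripper_width: 0.0409
grasp_force: 20.4
```

>>> {"fn": "play_rows", "kwargs": {
  "motion": [0.3,0.02,0.026,0,0,0.3,0.009,0.01,0,0,0.3,0,0,0,0,0.3,0,0,0,0,0.3,0,0,0,0]
}}

```text
time: 15.7
ee_pos: [0.6562, -0.0399, 0.1801]
eef_rot: [[0.991, -0.136, -0.0], [-0.136, -0.991, 0.001], [-0.0, -0.001, -1.0]]
wrist_force: [-0.3, 0.6, 0.0]
gripper_width: 0.0407
grasp_force: 20.4
```

```bash
python3 - <<'E'
from cup import *
save(f,'wrist2.png',1.2);np.savez('w2.npz',C=C,**{k:f[k] for k in('frame','z_map','intrinsics','k1','R','t')})
p=np.array([.6568,-.0425,.18]);print((s['eef_rot'].T@(p-s['ee_pos'])).round(4))
E
python3 lid.py
```

```text
[ 0.6562 -0.0399  0.1801] [[0.991, -0.136, -0.0], [-0.136, -0.991, 0.001], [-0.0, -0.001, -1.0]] [-0.15  0.55  0.23  1.65 -0.15  0.95 -1.58]
[220, 152, 119, 209, 18076] [[0.6262, -0.0765, 0.012], [0.6484, -0.0413, 0.1598], [0.6902, -0.0152, 0.1913]]
top 0.191 ((0.6782251596450806, -0.041389092803001404), 0.04546413943171501)
[0.0009 0.0025 0.0001]
n 3197 ang 104.4 r 0.178
[ 0.6564 -0.0407  0.1803] [-0.2 -0.  -0.2]
```

View pics/wrist2.png

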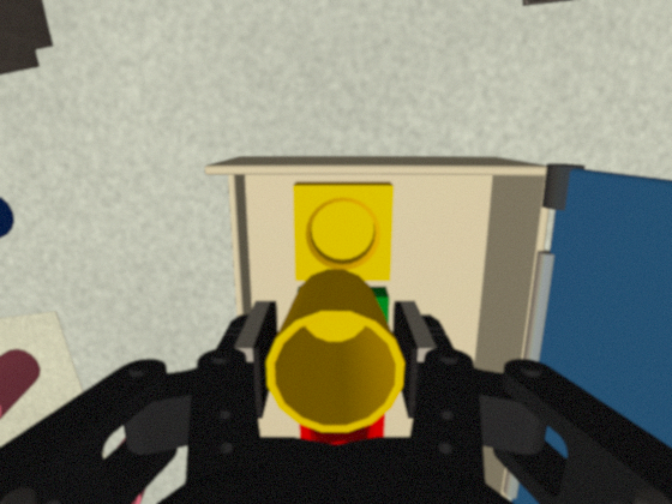

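The wrist view shows the yellow socket square from (294,183) to (392,279), its hole at (342,230), and the held cup's rim at (335,365). I'll measure both offsets.

Run:
```python
from h import *
g=np.load('w2.npz');f={k:g[k] for k in g.files};C=f['C']
hsv=cv2.cvtColor(f['frame'],cv2.COLOR_RGB2HSV);H,S,V=[hsv[...,i].astype(int) for i in range(3)]
y=(H>=18)&(H<=34)&(S>120)&(V>40)
R=np.array([[.991,-.136],[-.136,-.991]]);t=np.array([.6562,-.0399])
u=np.zeros_like(y);u[:226]=1
m=(y&u&(abs(C[...,2]-.028)<.006)).astype(np.uint8)
P=np.argwhere(m)[:,::-1].astype(np.float32);print(len(P));r=cv2.minAreaRect(P);print('sq',r)
q=onplane(f,cv2.boxPoints(r),.028)[:,:2];print(((q-t)@R).round(4).tolist(),((q.mean(0)-t)@R).round(4))
# hole floor and hole mouth: darker ring; lower floor depth
fl=(y&u&(C[...,2]<.019)).astype(np.uint8);nl,L,st,c=cv2.connectedComponentsWithStats(fl);k=1+np.argmax(st[1:,4]);print('floor',st[k],c[k],np.median(C[L==k][:,2]),((onplane(f,[c[k]],.013)[0,:2]-t)@R).round(4))
cn,_=cv2.findContours(fl,0,1)
# cup rim
m=(y&(C[...,2]>.183)).astype(np.uint8);P=C[m>0];Q=(P[:,:2]-t)@R
print('rim',np.percentile(P[:,2],98),np.percentile(Q,[1,50,99],axis=0).round(4).tolist())
c3,_=cv2.findContours(m,0,1);e=max(c3,key=cv2.contourArea);print(cv2.minEnclosingCircle(e),((onplane(f,[cv2.minEnclosingCircle(e)[0]],.192)[0,:2]-t)@R).round(4))
```

```text
3677
sq ((285.5, 189.5), (71.0, 83.0), 90.0)
[[0.0338, -0.0261], [0.0338, 0.0373], [-0.0232, 0.0392], [-0.0232, -0.0275]] [0.0053 0.0057]
floor [ 259  168   53   51 2073] [284.85287024 192.81283164] 0.0132098906512092 [-0.0001  0.0054]
rim 0.19244220111306914 [[-0.022, -0.0197], [-0.0061, 0.0008], [0.0673, 0.021]]
((279.0, 308.3409118652344), 59.58676528930664) [-0.      0.0007]
```

Run:
```python
from h import *
g=np.load('w2.npz');f={k:g[k] for k in g.files}
R=np.array([[.991,-.136],[-.136,-.991]]);t=np.array([.6562,-.0399])
G=f['frame'].astype(int);d=G[...,0]-G[...,2]
print('col248',d[225:240,249].tolist(),'col265',d[145:158,265].tolist());print('row175',d[175,238:252].tolist(),d[175,318:334].tolist())
print('holecol285',G[158:230,285,0].tolist());print('holerow',G[192,248:325,0].tolist())
print(((onplane(f,[[249,232.5],[265,151.5],[244.5,175],[326.5,175]],.028)[:,:2]-t)@R).round(4).tolist(),f['t'])
```

```text
col248 [219, 221, 219, 221, 220, 218, 222, 219, 149, 90, 61, 50, 50, 44, 50] col265 [47, 49, 51, 49, 52, 52, 60, 76, 132, 172, 212, 219, 220]
row175 [52, 48, 50, 50, 50, 62, 100, 172, 220, 220, 220, 220, 221, 221] [220, 220, 221, 221, 222, 220, 219, 220, 161, 89, 58, 49, 51, 50, 53, 50]
holecol285 [219, 220, 219, 220, 221, 220, 212, 209, 208, 212, 215, 219, 220, 221, 221, 220, 220, 219, 220, 219, 221, 219, 220, 221, 219, 222, 219, 219, 221, 220, 219, 222, 221, 220, 220, 220, 220, 220, 220, 220, 221, 220, 220, 221, 221, 221, 221, 220, 219, 220, 221, 220, 221, 221, 220, 220, 218, 199, 156, 121, 111, 129, 161, 185, 192, 183, 150, 120, 105, 106, 103, 105]
holerow [220, 220, 221, 220, 219, 217, 210, 191, 179, 168, 165, 179, 199, 217, 221, 219, 219, 219, 219, 223, 220, 219, 221, 220, 220, 220, 219, 218, 221, 220, 220, 222, 218, 219, 219, 221, 220, 220, 221, 219, 219, 222, 221, 220, 221, 221, 219, 221, 221, 222, 222, 219, 222, 219, 220, 220, 220, 221, 221, 220, 221, 220, 212, 191, 189, 208, 219, 220, 221, 221, 222, 220, 220, 219, 219, 219, 219]
[[-0.0296, -0.0237], [0.0357, -0.0101], [0.0175, -0.0261], [0.0175, 0.0374]] [ 0.72280145 -0.04980674  0.30372357]
```

>>> {"fn": "play_rows", "kwargs": {
  "motion": [0.3,0.0015,0.0038,0.02,0,0.3,0,0,0.03,0,0.3,0,0,0.03,0,0.3,0,0,0.02,0,0.3,0,0,0,0]
}}

```text
time: 16.42
ee_pos: [0.6561, -0.046, 0.0777]
eef_rot: [[0.99, -0.139, -0.004], [-0.139, -0.99, -0.0], [-0.004, 0.001, -1.0]]
wrist_force: [-0.1, -0.4, 0.2]
gripper_width: 0.0409
grasp_force: 20.4
```

Run:
```python
from cup import *
cv2.imwrite('pics/wrist3.png',cv2.resize(f['frame'][150:400,150:420,::-1],None,fx=2.4,fy=2.4,interpolation=cv2.INTER_CUBIC))
np.savez('w3.npz',C=C,**{k:f[k] for k in('frame','z_map','intrinsics','k1','R','t')})
```

```text
[ 0.6561 -0.046   0.0777] [[0.99, -0.139, -0.004], [-0.139, -0.99, -0.0], [-0.004, 0.001, -1.0]] [-0.12  0.69  0.2   1.7  -0.18  0.78 -1.55]
[212, 177, 130, 184, 20289] [[0.6349, -0.0783, 0.0123], [0.6607, -0.0463, 0.0505], [0.6916, -0.0173, 0.0889]]
top 0.0885 ((0.6780099868774414, -0.04899130016565323), 0.04576580971479416)
```

View pics/wrist3.png

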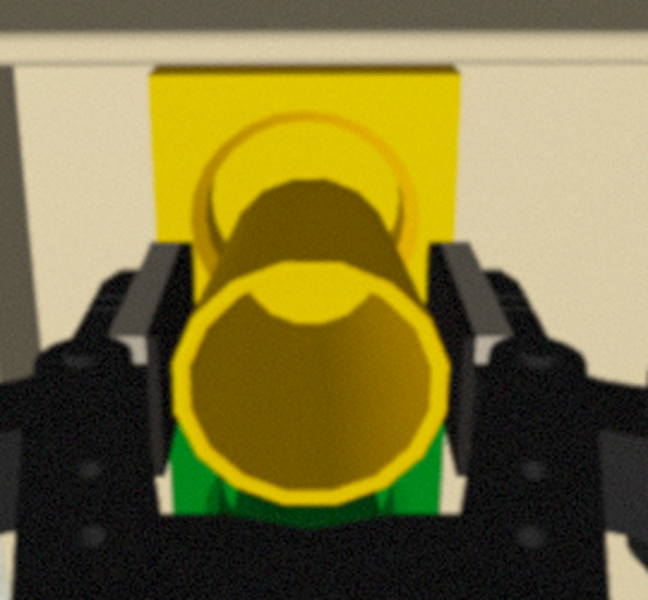

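Run:
```python
from h import *
g=np.load('w3.npz');f={k:g[k] for k in g.files}
R=np.array([[.99,-.139],[-.139,-.99]]);t=np.array([.6561,-.0460])
o=lambda u,v,z:((onplane(f,[[150+u/2.4,150+v/2.4]],z)[0,:2]-t)@R).round(4)
print('mouth far',o(305,112,.028),'L',o(192,215,.028),'R',o(419,215,.028),'sq far',o(305,74,.028))
print('rim far',o(310,262,.0887),'near',o(310,505,.0887),'L',o(171,380,.0887),'R',o(450,380,.0887))
print('base far',o(311,180,.0367), o(311,180,.0357))
```

```text
mouth far [ 0.025  -0.0002] L [ 0.0024 -0.0243] R [0.0024 0.0241] sq far [ 0.0329 -0.0002]
rim far [0.0183 0.0008] near [-0.0226  0.0008] L [-0.0006 -0.0197] R [-0.0006  0.0214]
base far [0.0131 0.0011] [0.0128 0.0011]
```

>>> {"fn": "play_rows", "kwargs": {
  "motion": [0.3,0.0028,-0.001,0,0,0.3,0,0,0.006,0,0.3,0,0,0.004,0,0.3,0,0,0.004,0,0.3,0,0,0,0]
}}

```text
time: 17.1
ee_pos: [0.6601, -0.0453, 0.0656]
eef_rot: [[0.99, -0.139, -0.001], [-0.139, -0.99, -0.0], [-0.001, 0.0, -1.0]]
wrist_force: [-0.4, -1.0, -0.2]
gripper_width: 0.0409
grasp_force: 20.4
```

>>> {"fn": "play_rows", "kwargs": {
  "motion": [0.3,0,0,0.003,0,0.3,0,0,0.003,0,0.3,0,0,0.002,0,0.3,0,0,0.001,0,0.3,0,0,0,0]
}}

```text
time: 17.73
ee_pos: [0.6605, -0.0453, 0.057]
eef_rot: [[0.99, -0.139, -0.0], [-0.139, -0.99, -0.0], [-0.0, 0.0, -1.0]]
wrist_force: [-0.1, -0.5, 0.0]
gripper_width: 0.0409
grasp_force: 20.4
```

>>> {"fn": "play_rows", "kwargs": {
  "motion": [0.3,0,0,0.001,0,0.3,0,0,0.001,0,0.3,0,0,0.001,0,0.3,0,0,0.0005,0,0.3,0,0,0,0]
}}

```text
time: 18.35
ee_pos: [0.661, -0.0454, 0.0548]
eef_rot: [[0.99, -0.139, 0.001], [-0.139, -0.99, 0.0], [0.001, -0.0, -1.0]]
wrist_force: [-3.0, -0.2, 6.9]
gripper_width: 0.0408
grasp_force: 20.7
```

>>> {"fn": "play_rows", "kwargs": {
  "motion": [0.3,-0.0007,0,0,0,0.3,0,0,0.0005,0,0.3,0,0,0,0,0.3,0,0,0,0,0.3,0,0,0,0]
}}

```text
time: 18.98
ee_pos: [0.6607, -0.0453, 0.0547]
eef_rot: [[0.99, -0.139, 0.002], [-0.139, -0.99, 0.0], [0.002, -0.0, -1.0]]
wrist_force: [-2.0, 0.1, 8.3]
gripper_width: 0.0412
grasp_force: 20.7
```

```bash
python3 cup.py
```

```text
[ 0.6607 -0.0453  0.0547] [[0.99, -0.139, 0.002], [-0.139, -0.99, 0.0], [0.002, -0.0, -1.0]] [-0.12  0.72  0.19  1.69 -0.19  0.74 -1.54]
[206, 207, 148, 154, 17514] [[0.6386, -0.0784, 0.0128], [0.6623, -0.0457, 0.0388], [0.6993, -0.0181, 0.0801]]
top 0.0659 ((0.6818050146102905, -0.04956946521997452), 0.04558726027607918)
```

>>> {"fn": "play_rows", "kwargs": {
  "motion": [0.5,0,0,0,0,0.55,0,0,0,0,0.6,0,0,0,0,0.65,0,0,0,0,0.65,0,0,0,0]
}}

```text
time: 19.65
ee_pos: [0.6597, -0.0453, 0.0529]
eef_rot: [[0.99, -0.139, -0.0], [-0.139, -0.99, -0.0], [-0.0, 0.0, -1.0]]
wrist_force: [-0.4, 0.2, -0.5]
gripper_width: 0.0557
grasp_force: 0.0
```

>>> {"fn": "play_rows", "kwargs": {
  "motion": [0.65,0,0,-0.015,0,0.65,0,0,-0.03,0,0.65,0,0,-0.04,0,0.65,0,0,-0.05,0,0.65,0,0,-0.05,0]
}}

```text
time: 20.27
ee_pos: [0.6597, -0.0453, 0.2408]
eef_rot: [[0.99, -0.139, 0.001], [-0.139, -0.99, -0.0], [0.001, -0.0, -1.0]]
wrist_force: [1.0, -0.7, 0.0]
gripper_width: 0.0557
grasp_force: 0.0
```

```bash
python3 - <<'E'
from cup import *
cv2.imwrite('pics/wrist4.png',f['frame'][:,:,::-1])
k=1+np.argmax(st[1:,4]);P=C[L==k];P=P[P[:,2]>.055];print('rim z',np.percentile(P[:,2],[5,50,95]).round(4),np.percentile(P,[1,99],axis=0).round(4).tolist())
A=np.c_[P[:,:2]-P[:,:2].mean(0),np.ones(len(P))];print('tilt',np.linalg.lstsq(A,P[:,2],rcond=None)[0].round(3))
E
python3 lid.py
```

```text
[ 0.6597 -0.0453  0.2408] [[0.99, -0.139, 0.001], [-0.139, -0.99, -0.0], [0.001, -0.0, -1.0]] [-0.16  0.5   0.24  1.6  -0.13  1.06 -1.59]
[245, 150, 69, 68, 4587] [[0.6236, -0.0791, 0.0121], [0.6589, -0.0462, 0.0281], [0.6913, -0.013, 0.0661]]
top 0.0657 ((0.6816418766975403, -0.04807157814502716), 0.04511150345206261)
rim z [0.0566 0.0646 0.0663] [[0.6376, -0.0651, 0.0554], [0.7261, -0.0254, 0.3645]]
tilt [ 1.779 -0.265  0.071]
n 3542 ang 104.3 r 0.178
[ 0.6632 -0.0458  0.2463] [-0.2 -0.3 -0.6]
```

View pics/wrist4.png

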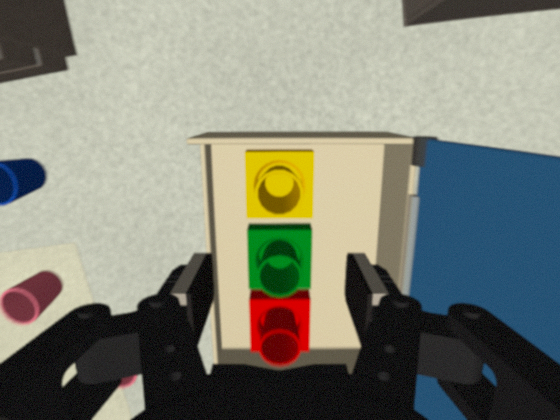

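The wrist view shows the yellow cup seated upright in the yellow socket at (280,185), with its rim about 65 mm up. The red and green cups are still in place and the lid is steady at 104°. Handing in.

```bash
python3 -c "
from workcell import manip
print(manip.sign_off())"
```

```text
the job is handed in; nothing more can be done
None
```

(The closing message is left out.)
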